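Pop open the orange stick box

TASK

The painters need stirring sticks. Press the button of the box with the orange lid so that its sprung lid pops up, then steady the lid and ease it back, without flinging it, until it stands fully open on its own. Leave the blue-lidded box shut and do not disturb the clear beaker between the boxes.

Things in the scene. Friction and masses are not known exactly. Their poses are not given: they have to be found in the camera images.
- orange_button_top (a point): Top centre of the orange push button (30 mm across) on the white front deck of the orange-lidded box, 69 mm above the table, 14 mm above the deck. z up, x level from the button across the lid to the hinge, y along the hinge. Travels 6 mm straight down on a spring (1.5 N at first, 4.5 N fully down), frees the lid at 4 mm, rises again when let go.
- orange_hinge (a point): Middle of the hinge axis of the orange lid, 120 mm beyond the button centre along x, 59 mm above the table; axes as the button's. The lid is a flat plate 160 mm wide (y), 8 mm thick, reaching 90 mm from here back towards the button; its front edge rises and swings away from the button; open, its underside faces the button. The box is fixed, 145 x 160 x 55 mm.
- orange_lid (a joint): Angle of the orange lid in rad: 0 shut and latched, 1.57 upright, 1.75 at its stop, leaning slightly back. With the button pressed it springs up by itself to about two thirds open (0.95 to 1.2) and waits there; its friction hinge then stays wherever it is left between there and the stop; under 1 N at the front edge moves it.
- blue_lid (a joint): Angle of the lid of the other box, alike but with a blue lid and blue button: 0 shut.
- beaker: Empty clear plastic beaker, loose, standing between the two boxes: 68 mm across the rim, 110 mm high. Its origin is the centre of its underside, z up.
Not all that is in view belongs to the job. Leave any pink look-alike of the part that bears orange_button_top alone.

How it is judged:
By the outcome, as a careful person would: the job done as asked, in the order asked, and still so for the second after the job is handed in, with the robot touching nothing.
It also fails if it takes over 38 s, if anything falls off the work surface, if the arm or the gripper's body presses on something with over 40 N, if the wrist force passes 120 N, or if a joint passes its speed limit or range.

ROBOT

A 7-joint arm with a two-finger parallel gripper is mounted at the origin on the work surface. World frame = base frame: x ahead of the robot, y to its left, z up, the work surface at z = 0. Lengths are in m, angles in rad, forces in N, time in s.
With the tool pointing down it reaches from about 0.4 to 0.85 m from the base axis. Payload 4.5 kg.
Tool frame: the origin (TCP) lies at the very end of the fingers, on their centre line; the grasp point (between the pads) lies 19 mm behind it (tcp_to_grasp is the z of the grasp point in the tool frame, in m); z points along the fingers, y is the line along which they close (so a half turn about z gives the same grasp; the last joint's range is limited). The gripper opens to 88 mm and grips with 3 to 60 N. Pads are 18 mm wide; open, the fingers measure 123 mm over their backs; the gripper's body (75 mm by 187 mm) begins 45 mm behind the grasp point.
Start: joints at [1.222, 0.689, -0.195, 1.565, 0.157, 0.902, -0.215], TCP at [0.233, -0.58, 0.203] pointing down, gripper open.
Joint ranges: [-3.01, 3.01], [-0.46, 2.08], [-1.47, 1.51], [0.13, 2.56], [-1, 4.14], [0.04, 2.09], [-2.66, 2.66]. Speed limits (rad/s): [2.57, 2.57, 3.14, 3.14, 3.14, 3.14, 3.14].

INTERFACE

Orientations are given as a unit quaternion [x, y, z, w].
In Python, from plant import * gives the robot as it stands. The module is installed in compiled form; this text tells all that it offers.
- The arm moves only by the shell command python3 -m jog 'ROWS' [OPENING] [FORCE]. ROWS is JSON, a list that holds one entry, the list of rows, each a list of 6 numbers: the shift along the tool's x, y, z in m, then the turn, a rotation vector about the tool's x, y, z in rad. In form: [[[dx, dy, dz, ax, ay, az], ...]]. A call has 1 to 12 rows; each row shifts and turns the commanded pose from where the row before left it, along the tool's axes as they then stand; what a row does not reach is not made up. A row lasts 1/8 s, in which the tool goes at most 62.5 mm and 10.7 degrees, less where a joint would pass 70% of its speed; a pose out of reach is approached as far as the arm can. A call with a gripper value outside its range is refused whole. OPENING is the finger opening in m, from 0 to 0.0881, set as the call begins (- or left out, the last holds). The fingers move at their own pace and stop on an object; FORCE is the grip in N (left out, the last holds). Time passes only in rows, so rows that do not move let the fingers close. It gives the time, the measured TCP pose, the force, the opening and the grip force at its end, in the units of the state.
- get_state(): the state, without advancing time (a new reading comes with each control period).
- snapshot(name): name is "side" or "top"; returns a dict with "frame" (480x640x3 uint8, red, green, blue), "mtx" (3x3 intrinsics, pixels), "xyz" and "orientation" of the camera in the world. Camera axes: x right, y down, z forward; pixel columns grow to the right and rows downward; lengths in m; the calibration is good to about 2 mm. A picture is of the moment at which its call begins. There is no depth.
- finish_job(): hands the job in; it is judged then, once.
The state is a dict: "clock": time; "q": joint angles; "qd": joint speeds; "joint_torque": joint torques, N m; "tool_pos": TCP position; "eef_rot": TCP orientation; "contact_force": force on the tool from outside, world axes, zero at the start; "moment": the same for the moment, N m; "opening": opening from 0.0 (shut) to 1.0 (fully open); "finger_force": force on a finger pad.
Only numpy, scipy, OpenCV 4.12 (cv2) and the standard library are available. Lean on these libraries where they do the work, as an engineer would, in place of code of your own. Each camera call takes 0.05 s, during which the arm holds its last target. There are 200 camera calls.

## Working session

There is one attempt and no reset: what is moved stays moved. The work goes in short steps, Python scripts to look and compute and a shell command to move; the robot and the scene stay as the last step left them, time stands still between calls to the robot, and variables do not carry over. Pictures are saved under pics/ and viewed, at most 14 in all, crops included, and the job is handed in when it is done.

```bash
mkdir -p pics; python3 - <<'E'
from plant import *
import cv2,numpy as np,pickle
d={}
for n in("top","side"):
    s=snapshot(n); d[n]=s; cv2.imwrite(f"pics/{n}0.png",s["frame"][:,:,::-1]); print(n,s["mtx"],s["xyz"],s["orientation"])
pickle.dump(d,open("s0.pkl","wb"))
s=get_state();print({k:np.round(v,3) for k,v in s.items()})
E
```

```text
top [[559.22839037   0.         319.58666181]
 [  0.         559.22839037 240.2152966 ]
 [  0.           0.           1.        ]] [ 0.34310714 -0.02315424  1.24151468] [ 0.71190717 -0.70122848  0.03555645 -0.01423188]
side [[598.921248     0.         325.13193636]
 [  0.         598.921248   233.74781259]
 [  0.           0.           1.        ]] [0.37776019 0.79606922 0.61157126] [-0.02680062  0.87712248 -0.47951003  0.00282925]
{'clock': np.float64(0.1), 'q': array([ 1.222,  0.69 , -0.195,  1.566,  0.157,  0.902, -0.215]), 'qd': array([ 0.001, -0.003, -0.001, -0.002, -0.001,  0.   , -0.001]), 'joint_torque': array([-2.0000e-03, -5.2850e+01, -1.2710e+00, -1.5383e+01, -5.2000e-02,
        2.0000e-03,  0.0000e+00]), 'tool_pos': array([ 0.233, -0.579,  0.202]), 'eef_rot': array([ 0.982,  0.19 , -0.   , -0.001]), 'contact_force': array([-0.012, -0.437,  0.138]), 'moment': array([0.008, 0.002, 0.02 ]), 'finger_force': np.float64(0.0), 'opening': np.float64(0.998)}
```

View pics/top0.png

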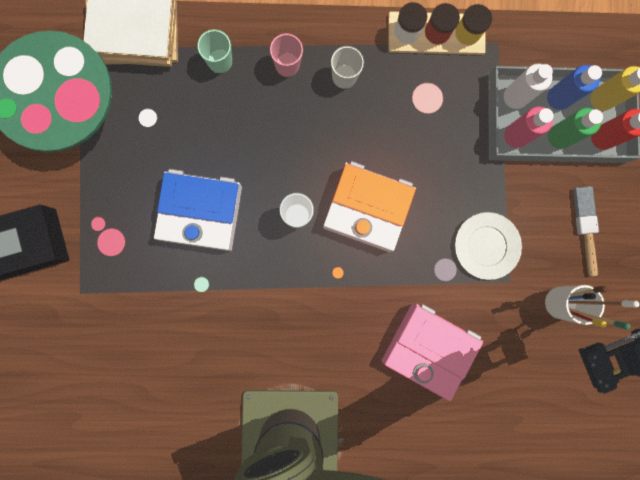

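View pics/side0.png

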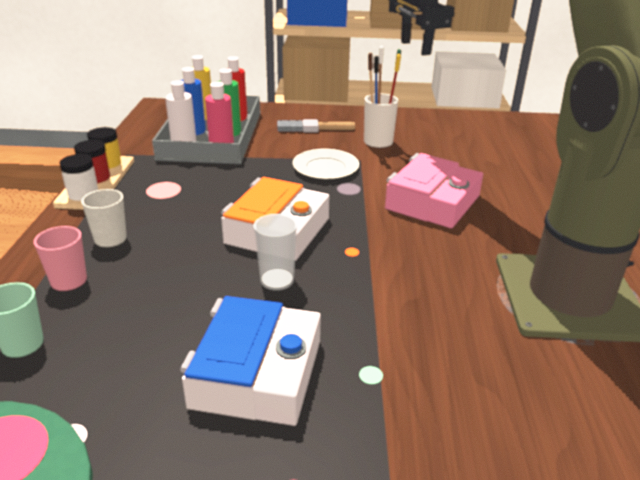

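Top view: the orange button is at about (363,228) with its lid at (375,195). The beaker is at (296,210), the blue box at (198,210) and the pink decoy at (432,350). The side view agrees, with the orange button at (302,208).

```bash
cat > h.py <<'E'
import cv2,numpy as np
from scipy.spatial.transform import Rotation as R
def ray(s,px,z):
    d=R.from_quat(s["orientation"]).apply(np.linalg.solve(s["mtx"],[px[0],px[1],1.])); c=np.array(s["xyz"])
    return c+d*(z-c[2])/d[2]
def proj(s,p):
    c=s["mtx"]@R.from_quat(s["orientation"]).inv().apply(np.array(p)-s["xyz"]); return c[:2]/c[2]
def orange(s):
    h=cv2.cvtColor(s["frame"],cv2.COLOR_RGB2HSV)
    m=cv2.inRange(h,(8,150,120),(20,255,255))
    return sorted(cv2.findContours(m,cv2.RETR_EXTERNAL,cv2.CHAIN_APPROX_NONE)[0],key=cv2.contourArea)[::-1]
E
python3 - <<'E'
from h import *
import pickle
d=pickle.load(open("s0.pkl","rb"))
for n in d:
    s=d[n]
    for c in orange(s)[:8]:
        a=cv2.contourArea(c)
        if a<50: continue
        (x,y),_,_=cv2.minAreaRect(c); e=cv2.boxPoints(cv2.minAreaRect(c))
        print(n,a,round(x),round(y),"z69",ray(s,(x,y),.069).round(4))
        if a>1500:
            ap=cv2.approxPolyDP(c,6,True)[:,0]; print(ap.tolist()); print([ray(s,p,.063)[:2].round(4).tolist() for p in ap])
            print("rect",[ray(s,p,.063)[:2].round(4).tolist() for p in e])
s=d["top"]
print("beaker rim",ray(s,(297,209),.11))
E
```

```text
top 2845.5 374 194 z69 [ 0.5254 -0.1717  0.069 ]
[[345, 165], [333, 200], [403, 224], [414, 189]]
[[0.5885, -0.1102], [0.5127, -0.0855], [0.464, -0.2352], [0.5396, -0.2586]]
rect [[0.5117, -0.083], [0.5928, -0.1108], [0.5409, -0.2625], [0.4601, -0.2338]]
top 110.5 362 227 z69 [ 0.4561 -0.1477  0.069 ]
top 76.0 338 272 z69 [ 0.3599 -0.0965  0.069 ]
side 1866.5 263 201 z69 [ 0.5266 -0.1518  0.069 ]
[[302, 184], [263, 176], [223, 215], [253, 222], [279, 212]]
[[0.4627, -0.2333], [0.5425, -0.26], [0.5923, -0.1046], [0.536, -0.0856], [0.4949, -0.1234]]
rect [[0.5958, -0.1095], [0.5184, -0.3365], [0.4551, -0.2193], [0.536, -0.0244]]
side 111.0 301 207 z69 [ 0.4563 -0.1342  0.069 ]
side 106.0 27 216 z69 [ 0.9246 -0.0632  0.069 ]
side 94.5 352 252 z69 [0.3629 0.0004 0.069 ]
side 53.0 29 167 z69 [ 1.0066 -0.2468  0.069 ]
beaker rim [ 0.48613243 -0.00988095  0.11      ]
```

```bash
python3 -m jog '[[[0,0,-0.06,0,0,0],[0,0,-0.06,0,0,0],[0.037,-0.032,0,0,0,0],[0.037,-0.032,0,0,0,0],[0.037,-0.032,0,0,0,0],[0.037,-0.032,0,0,0,0],[0.037,-0.032,0,0,0,0],[0.037,-0.032,0,0,0,0],[0.037,-0.032,0,0,0,0],[0.037,-0.032,0,0,0,0],[0.037,-0.032,0,0,0,0],[0.037,-0.032,0,0,0,0]]]' 0 20
python3 -m jog '[[[0,0,0,0,0,0.14],[0,0,0,0,0,0.14],[0,0,0,0,0,0.14],[0,0,0,0,0,0.14],[0,0,0,0,0,0.138],[0,0,0,0,0,0],[0,0,0,0,0,0]]]'
cat > st.py <<'E'
from plant import *
from h import *
s=get_state(); r=R.from_quat(s["eef_rot"]); p=np.array(s["tool_pos"])
M=r.as_matrix(); print(s["clock"],p.round(4),"xt",M[:,0].round(3),"zt",M[:,2].round(3),"F",np.round(s["contact_force"],2),s["opening"])
b=np.array([.456,-.148,.069])
print("button in tool",r.inv().apply(b-p).round(4))
E
python3 st.py
```

```text
clock: 1.6
tool_pos: [0.4574, -0.1433, 0.323]
eef_rot: [0.982, 0.19, -0.0, 0.0]
contact_force: [0.5, 0.5, 0.0]
opening: 0.011
finger_force: 0.0
clock: 2.48
tool_pos: [0.457, -0.1446, 0.3231]
eef_rot: [0.988, -0.156, -0.0, -0.0]
contact_force: [0.6, -0.6, 0.4]
opening: 0.005
finger_force: 0.0
2.475 [ 0.457  -0.1446  0.3231] xt [ 0.951 -0.308 -0.   ] zt [-0.  0. -1.] F [ 0.64 -0.6   0.42] 0.004509606865760661
button in tool [2.000e-04 3.500e-03 2.541e-01]
```

Down to about 22 mm above the button, then check from the side.

```bash
python3 -m jog '[[[0,0.0035,0.05,0,0,0],[0,0,0.05,0,0,0],[0,0,0.05,0,0,0],[0,0,0.05,0,0,0],[0,0,0.032,0,0,0],[0,0,0,0,0,0],[0,0,0,0,0,0]]]'
python3 st.py; python3 - <<'E'
from plant import *
import cv2
a=snapshot("side")["frame"][100:300,180:400,::-1]; b=snapshot("top")["frame"][130:290,260:440,::-1]
cv2.imwrite("pics/1.png",cv2.hconcat([cv2.resize(a,(440,400)),cv2.resize(b,(360,400))]))
E
```

```text
clock: 3.35
tool_pos: [0.4569, -0.1483, 0.0921]
eef_rot: [0.988, -0.157, 0.001, -0.0]
contact_force: [0.5, -0.5, -0.9]
opening: 0.009
finger_force: 0.0
3.35 [ 0.4569 -0.1483  0.0921] xt [ 0.951 -0.31   0.002] zt [ 0.002 -0.    -1.   ] F [ 0.49 -0.48 -0.95] 0.008929638877446895
button in tool [-0.001   0.      0.0231]
```

View pics/1.png

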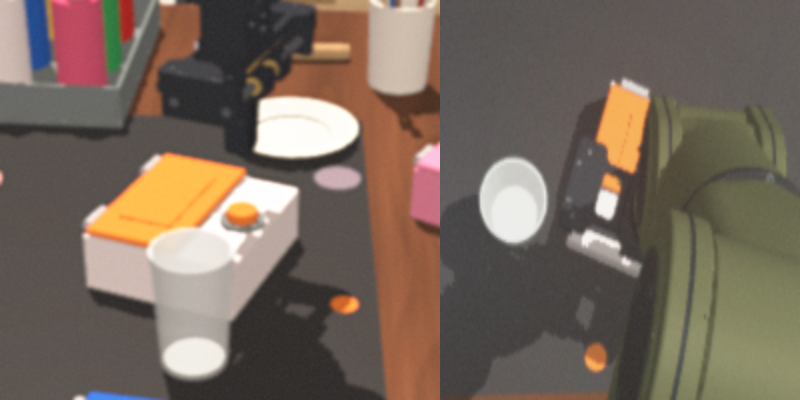

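```bash
python3 - <<'E'
from plant import *
from h import *
import pickle
d=pickle.load(open("s0.pkl","rb"));s=d["side"]
for p in([.4569,-.1483,.0921],[.456,-.148,.069],[.456,-.148,.060],[.4703,-.1529,.069],[.456,-.148,.055]): print(p,proj(s,p).round(1), (np.array((proj(s,p)-[180,100])*2)).round(0))
u=np.array([.951,-.309,0]);v=np.array([.309,.951,0])
b=np.array([.456,-.148,.069])
for n in d:
  f=d[n]["frame"]
  for c in orange(d[n])[1:2]: print(n,cv2.boundingRect(c))
  print(n,[proj(d[n],b+k).round(1).tolist() for k in(u*.015,-u*.015,v*.015,-v*.015)])
  print("front deck corners",[proj(d[n],b+u*a+v*e+[0,0,-.014]).round(0).tolist() for a in(-.025,) for e in(-.08,.08)])
t,s=d["top"]["frame"],d["side"]["frame"]
cv2.imwrite("pics/2.png",cv2.hconcat([cv2.resize(t[200:250,320:400],None,fx=5,fy=5)[:,:,::-1],cv2.resize(s[180:230,270:340],None,fx=5,fy=5)[:,:,::-1]]))
E
```

```text
[0.4569, -0.1483, 0.0921] [301.3 191.9] [243. 184.]
[0.456, -0.148, 0.069] [301.8 203.2] [244. 206.]
[0.456, -0.148, 0.06] [301.8 207.5] [244. 215.]
[0.4703, -0.1529, 0.069] [294.2 201.5] [228. 203.]
[0.456, -0.148, 0.055] [301.8 209.8] [244. 220.]
top (356, 221, 13, 13)
top [[364.6, 220.1], [360.2, 233.5], [355.7, 224.5], [369.1, 229.1]]
front deck corners [[393.0, 251.0], [323.0, 226.0]]
side (294, 202, 15, 11)
side [[294.2, 201.6], [309.4, 204.8], [298.6, 207.0], [305.0, 199.5]]
front deck corners [[330.0, 193.0], [297.0, 235.0]]
```

View pics/2.png

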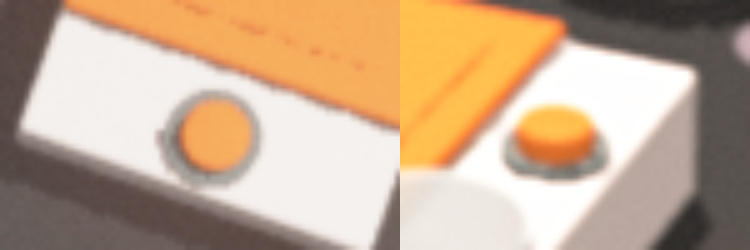

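Before the move, the button top centre is at about (363,227) in the top view and (301,204) in the side view, which matches my estimate. The fingertip in the side view looks higher than projected, so I'll zoom in.

```bash
python3 - <<'E'
from plant import *
import cv2,numpy as np
a=snapshot("side")["frame"][130:230,240:360,::-1]
a=np.clip(a.astype(float)*1.8,0,255).astype(np.uint8)
cv2.imwrite("pics/3.png",cv2.resize(a,None,fx=6,fy=6))
E
```

```text
(no output)
```

View pics/3.png

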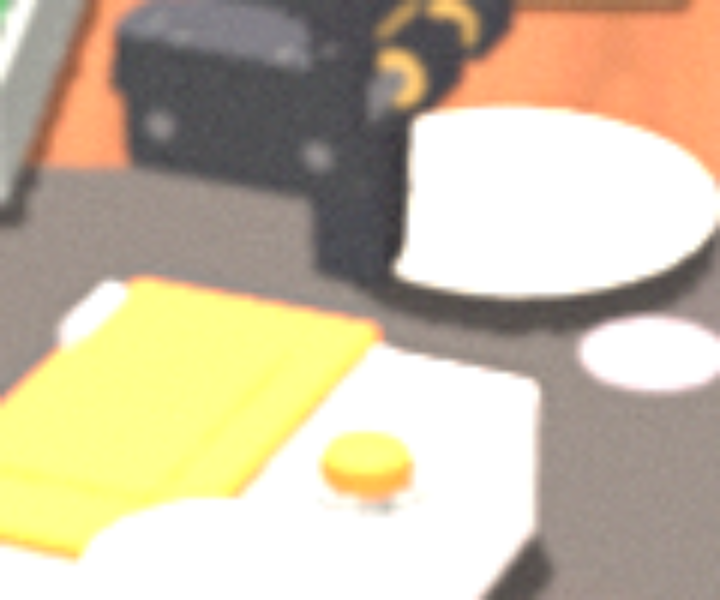

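```bash
python3 - <<'E'
from h import *
import pickle
d=pickle.load(open("s0.pkl","rb"))
p=np.array([.233,-.579,.202]); y=np.array([.373,-.928,0])
for n in d: print(n,[proj(d[n],p+k*y).round(0).tolist() for k in(-.05,0,.05)], "base",proj(d[n],[0,0,0]).round(0))
a=cv2.resize(d["side"]["frame"][0:150,360:460,::-1],None,fx=4,fy=4);b=cv2.resize(d["top"]["frame"][310:460,540:640,::-1],None,fx=4,fy=4)
cv2.imwrite("pics/4.png",cv2.hconcat([a,b])[:600])
E
```

```text
top [[575.0, 353.0], [599.0, 343.0], [623.0, 333.0]] base [289. 438.]
side [[424.0, 70.0], [414.0, 64.0], [405.0, 58.0]] base [570. 296.]
```

View pics/4.png

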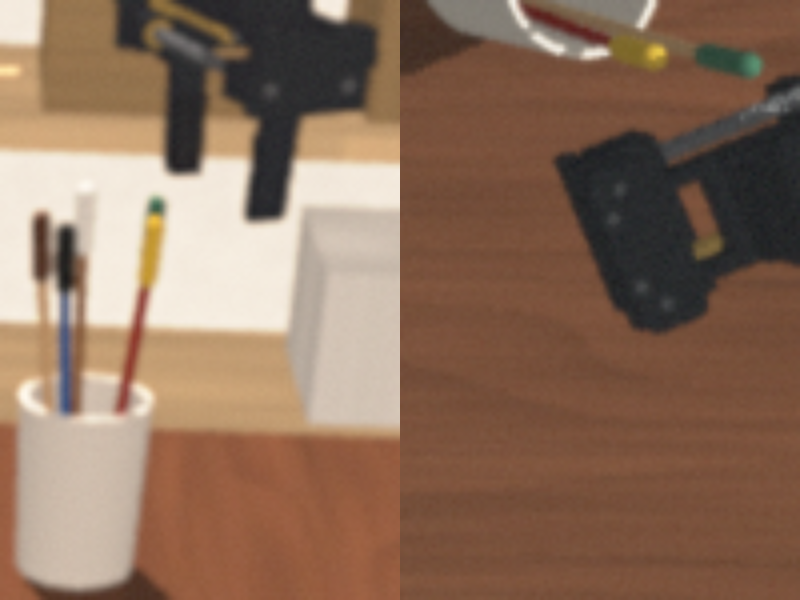

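The button position agrees in both views, but the fingertip appears about 30 mm higher in the image than the reported TCP. I'll feel for contact in small steps rather than trust either one.

```bash
python3 -m jog '[[[-0.004,0,0.006,0,0,0],[0,0,0.006,0,0,0],[0,0,0.005,0,0,0],[0,0,0.002,0,0,0],[0,0,0.002,0,0,0],[0,0,0.001,0,0,0],[0,0,0,0,0,0]]]'; python3 -m jog '[[[0,0,0.002,0,0,0],[0,0,0,0,0,0]]]'; python3 st.py; python3 - <<'E'
from plant import *
from h import *
for n in("side",):
    s=snapshot(n);print([(cv2.contourArea(c),cv2.boundingRect(c)) for c in orange(s)[:2]])
E
```

```text
clock: 4.38
tool_pos: [0.4523, -0.1468, 0.0692]
eef_rot: [0.988, -0.157, 0.0, 0.0]
contact_force: [0.5, 0.3, -0.8]
opening: 0.006
finger_force: 0.0
clock: 4.62
tool_pos: [0.4522, -0.1468, 0.0672]
eef_rot: [0.988, -0.157, -0.0, 0.0]
contact_force: [0.3, -1.4, 0.6]
opening: -0.0
finger_force: 0.0
4.625 [ 0.4522 -0.1468  0.0672] xt [ 0.951 -0.31  -0.   ] zt [-0. -0. -1.] F [ 0.32 -1.39  0.56] -0.0003164325786779249
button in tool [ 0.0039 -0.0001 -0.0018]
[(1829.5, (223, 176, 76, 47)), (111.5, (294, 202, 15, 11))]
```

```bash
python3 -m jog '[[[0,0,0.002,0,0,0],[0,0,0,0,0,0]]]'; python3 - <<'E'
from plant import *
import cv2,numpy as np
f=snapshot("side")["frame"]
a=f[130:230,240:360,::-1]
a=np.clip(a.astype(float)*1.8,0,255).astype(np.uint8)
cv2.imwrite("pics/5.png",cv2.resize(a,None,fx=5,fy=5))
E
```

```text
clock: 4.92
tool_pos: [0.4522, -0.1468, 0.0651]
eef_rot: [0.988, -0.157, -0.0, 0.0]
contact_force: [-0.2, 0.3, -0.4]
opening: 0.007
finger_force: 0.0
```

View pics/5.png

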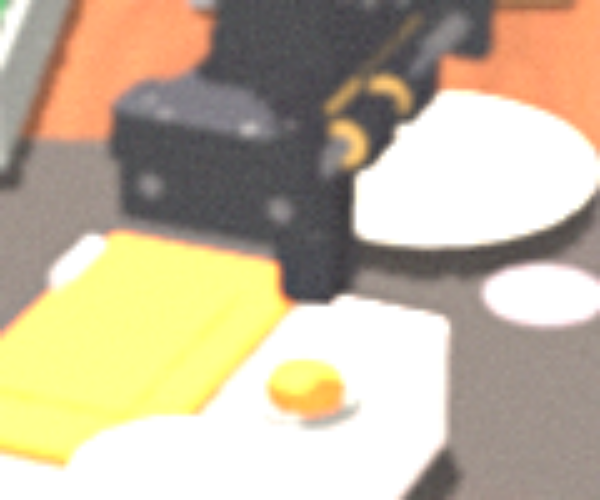

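The finger's shadow falls on the button, but the tip at about (303,190) is still well above the button top at about (301,204). The real tip therefore sits about 28 mm above the reported TCP. I'll keep descending in small steps, watching the force.

```bash
python3 -m jog '[[[0,0,0.003,0,0,0],[0,0,0.003,0,0,0],[0,0,0.002,0,0,0],[0,0,0,0,0,0]]]'; python3 -m jog '[[[0,0,0.002,0,0,0],[0,0,0.002,0,0,0],[0,0,0,0,0,0]]]';  python3 -m jog '[[[0,0,0.002,0,0,0],[0,0,0.002,0,0,0],[0,0,0,0,0,0]]]'; python3 - <<'E'
from plant import *
import cv2,numpy as np
f=snapshot("side")["frame"]
a=f[130:230,240:360,::-1]
a=np.clip(a.astype(float)*1.8,0,255).astype(np.uint8)
cv2.imwrite("pics/6.png",cv2.resize(a,None,fx=5,fy=5))
E
```

```text
clock: 5.48
tool_pos: [0.4521, -0.1468, 0.057]
eef_rot: [0.988, -0.157, -0.0, 0.0]
contact_force: [-0.7, 0.3, 0.5]
opening: 0.003
finger_force: 0.0
clock: 5.85
tool_pos: [0.4522, -0.1468, 0.0531]
eef_rot: [0.988, -0.157, -0.0, 0.0]
contact_force: [0.7, -0.8, -0.3]
opening: 0.008
finger_force: 0.0
clock: 6.22
tool_pos: [0.4522, -0.1468, 0.049]
eef_rot: [0.988, -0.157, -0.0, 0.0]
contact_force: [0.2, 0.2, -0.1]
opening: 0.007
finger_force: 0.0
```

View pics/6.png

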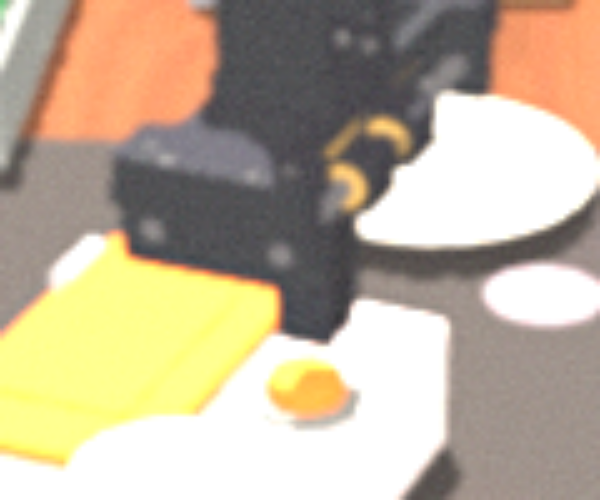

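The reported TCP is now below deck level (0.049) with no contact, and the tip at (304,197) is still above the button. That confirms the height bias, so I continue by feel.

```bash
python3 -m jog '[[[0,0,0.002,0,0,0],[0,0,0.002,0,0,0],[0,0,0.002,0,0,0],[0,0,0,0,0,0]]]';python3 -m jog '[[[0,0,0.002,0,0,0],[0,0,0.001,0,0,0],[0,0,0,0,0,0]]]'; python3 - <<'E'
from plant import *
from h import *
s=snapshot("side");print([(cv2.contourArea(c),cv2.boundingRect(c)) for c in orange(s)[:3]]); print(get_state()["contact_force"])
E
```

```text
clock: 6.78
tool_pos: [0.4522, -0.1468, 0.043]
eef_rot: [0.988, -0.157, -0.0, 0.0]
contact_force: [-1.1, -0.1, -0.2]
opening: 0.003
finger_force: 0.0
clock: 7.15
tool_pos: [0.4522, -0.1468, 0.0402]
eef_rot: [0.988, -0.157, -0.0, 0.0]
contact_force: [-0.4, -0.6, 0.1]
opening: 0.002
finger_force: 0.0
[(1535.0, (223, 177, 73, 46)), (116.0, (0, 187, 59, 75)), (107.0, (294, 202, 15, 11))]
[ 0.66413806  0.12303119 -0.14739525]
```

```bash
python3 -m jog '[[[0,0,0.002,0,0,0],[0,0,0,0,0,0]]]';python3 -m jog '[[[0,0,0.002,0,0,0],[0,0,0,0,0,0]]]'; python3 - <<'E'
from plant import *
from h import *
s=snapshot("side");print([(cv2.contourArea(c),cv2.boundingRect(c)) for c in orange(s)[:3]])
E
```

```text
clock: 7.45
tool_pos: [0.4522, -0.1468, 0.0381]
eef_rot: [0.988, -0.157, -0.0, 0.0]
contact_force: [0.4, 0.7, 0.0]
opening: 0.004
finger_force: 0.0
clock: 7.7
tool_pos: [0.4522, -0.1468, 0.0361]
eef_rot: [0.988, -0.157, -0.0, 0.0]
contact_force: [0.0, -0.9, 0.2]
opening: 0.003
finger_force: 0.0
[(1467.0, (223, 177, 72, 46)), (98.0, (345, 247, 15, 10)), (85.0, (294, 203, 15, 10))]
```

```bash
python3 -m jog '[[[0,0,0.002,0,0,0],[0,0,0,0,0,0]]]';python3 -m jog '[[[0,0,0.002,0,0,0],[0,0,0,0,0,0]]]'; python3 - <<'E'
from plant import *
from h import *
s=snapshot("side");print([(cv2.contourArea(c),cv2.boundingRect(c)) for c in orange(s)[:3]])
f=s["frame"][100:230,220:360,::-1]
cv2.imwrite("pics/7.png",cv2.resize(np.clip(f*1.5,0,255).astype(np.uint8),None,fx=4,fy=4))
E
```

```text
clock: 8.0
tool_pos: [0.4522, -0.1468, 0.0341]
eef_rot: [0.988, -0.157, -0.0, 0.0]
contact_force: [0.9, -0.9, -0.3]
opening: -0.0
finger_force: 0.0
clock: 8.25
tool_pos: [0.4523, -0.1469, 0.0322]
eef_rot: [0.988, -0.157, 0.0, 0.0]
contact_force: [-0.5, -0.1, 2.0]
opening: 0.005
finger_force: 0.9
[(1403.0, (223, 178, 70, 45)), (95.5, (345, 247, 15, 10)), (91.5, (0, 186, 59, 45))]
```

View pics/7.png

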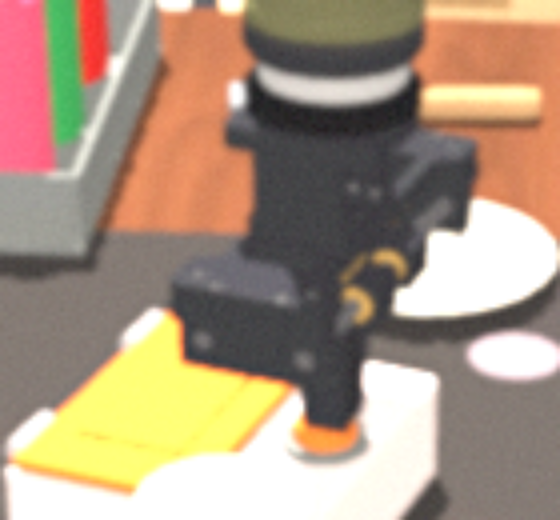

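The tip is centred on the button, at about (325,425) in the crop, with 2 N of contact. The true tip is about 35 mm above the reported TCP. Now press through.

```bash
python3 -m jog '[[[0,0,0.0015,0,0,0],[0,0,0.0015,0,0,0],[0,0,0.001,0,0,0],[0,0,0,0,0,0]]]'; python3 - <<'E'
from plant import *
from h import *
s=snapshot("side");print([(cv2.contourArea(c),cv2.boundingRect(c)) for c in orange(s)[:3]])
E
```

```text
clock: 8.8
tool_pos: [0.4523, -0.1468, 0.0282]
eef_rot: [0.988, -0.157, 0.0, 0.0]
contact_force: [-0.3, -1.4, 3.6]
opening: 0.009
finger_force: 2.0
[(956.0, (221, 143, 61, 71)), (119.0, (0, 185, 59, 77)), (94.5, (345, 247, 15, 10))]
```

```bash
python3 -m jog '[[[0,0,-0.01,0,0,0],[0,0,-0.015,0,0,0],[0,0,-0.015,0,0,0],[0,0,-0.015,0,0,0],[0,0,0,0,0,0]]]'; python3 - <<'E'
from plant import *
from h import *
s=snapshot("side");t=snapshot("top")
f=s["frame"][80:280,200:400,::-1];g=t["frame"][130:280,250:450,::-1]
cv2.imwrite("pics/8.png",cv2.vconcat([cv2.resize(f,(400,340)),cv2.resize(g,(400,250))]))
E
```

```text
clock: 9.48
tool_pos: [0.4531, -0.1471, 0.0847]
eef_rot: [0.988, -0.157, 0.001, 0.0]
contact_force: [0.4, -0.1, -0.8]
opening: 0.006
finger_force: 0.0
```

View pics/8.png

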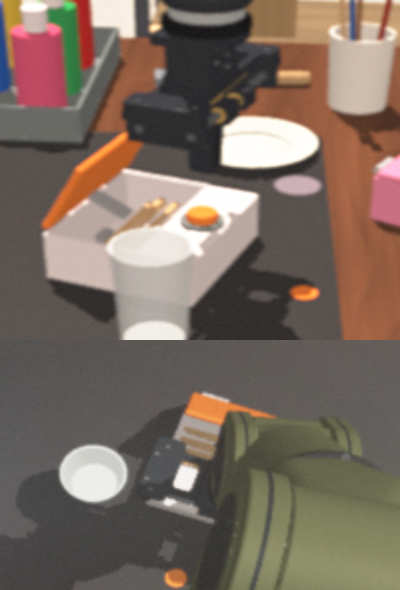

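The lid stands about two thirds open (side view), with the beaker undisturbed. I'll advance toward the hinge, then push gently.

```bash
python3 -m jog '[[[0.01,0,0,0,0,0],[0.012,0,0,0,0,0],[0.012,0,0,0,0,0],[0.01,0,0,0,0,0],[0.006,0,0,0,0,0],[0.003,0,0,0,0,0],[0.003,0,0,0,0,0],[0.003,0,0,0,0,0],[0.003,0,0,0,0,0],[0.003,0,0,0,0,0],[0.003,0,0,0,0,0],[0.003,0,0,0,0,0]]]'; python3 -m jog '[[[0.003,0,0,0,0,0],[0.003,0,0,0,0,0],[0.003,0,0,0,0,0],[0.003,0,0,0,0,0],[0.003,0,0,0,0,0],[0.003,0,0,0,0,0]]]'; python3 st.py
python3 - <<'E'
from plant import *
from h import *
s=snapshot("side");print([(cv2.contourArea(c),cv2.boundingRect(c)) for c in orange(s)[:3]])
E
```

```text
clock: 11.08
tool_pos: [0.5199, -0.1689, 0.0832]
eef_rot: [0.988, -0.157, -0.0, 0.0]
contact_force: [-0.2, 0.4, -0.4]
opening: 0.005
finger_force: 0.0
clock: 11.82
tool_pos: [0.5371, -0.1745, 0.0832]
eef_rot: [0.988, -0.157, -0.0, 0.0]
contact_force: [-1.0, -0.1, -0.6]
opening: 0.005
finger_force: 0.0
11.825 [ 0.5371 -0.1745  0.0832] xt [ 0.951 -0.31  -0.   ] zt [-0. -0. -1.] F [-1.02 -0.09 -0.61] 0.004513907239004645
button in tool [-0.0853 -0.      0.0142]
[(1002.0, (221, 159, 44, 55)), (121.5, (0, 186, 60, 74)), (120.5, (293, 202, 16, 11))]
```

```bash
python3 -m jog '[[[0.003,0,0,0,0,0],[0.003,0,0,0,0,0],[0.003,0,0,0,0,0],[0.003,0,0,0,0,0],[0.003,0,0,0,0,0],[0.003,0,0,0,0,0],[0.003,0,0,0,0,0]]]'; python3 -m jog '[[[0.002,0,0,0,0,0],[0.002,0,0,0,0,0],[0,0,0,0,0,0]]]'; python3 - <<'E'
from plant import *
from h import *
s=snapshot("side");t=snapshot("top")
f=s["frame"][80:280,160:360,::-1];g=t["frame"][100:250,250:450,::-1]
cv2.imwrite("pics/9.png",cv2.vconcat([cv2.resize(f,(400,340)),cv2.resize(g,(400,250))]))
E
```

```text
clock: 12.75
tool_pos: [0.557, -0.181, 0.0832]
eef_rot: [0.988, -0.157, 0.0, 0.0]
contact_force: [-0.2, 0.8, -0.3]
opening: 0.001
finger_force: 0.0
clock: 13.12
tool_pos: [0.5608, -0.1822, 0.0832]
eef_rot: [0.988, -0.157, 0.0, 0.0]
contact_force: [0.0, 0.1, 0.2]
opening: 0.008
finger_force: 0.0
```

View pics/9.png

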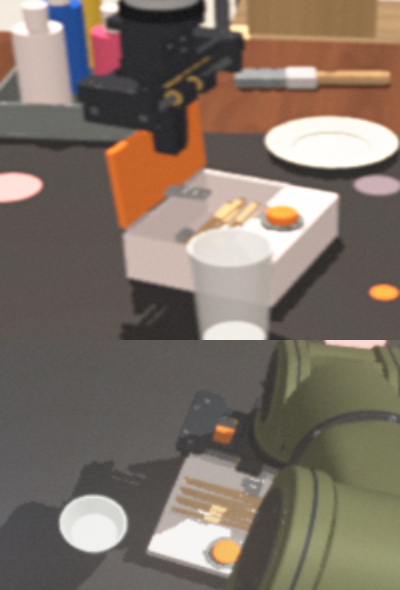

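The lid stands about upright against the finger, with no stop felt yet. Continue in 1–2 mm rows until the stop shows in the force.

```bash
python3 -m jog '[[[0.002,0,0,0,0,0],[0.002,0,0,0,0,0],[0.001,0,0,0,0,0],[0,0,0,0,0,0]]]'; python3 -m jog '[[[0.001,0,0,0,0,0],[0.001,0,0,0,0,0],[0,0,0,0,0,0]]]'; python3 -m jog '[[[0.001,0,0,0,0,0],[0.001,0,0,0,0,0],[0,0,0,0,0,0]]]'
```

```text
clock: 13.72
tool_pos: [0.5655, -0.1838, 0.0832]
eef_rot: [0.988, -0.157, 0.0, 0.0]
contact_force: [0.1, 0.1, 0.5]
opening: 0.007
finger_force: 0.0
clock: 14.1
tool_pos: [0.567, -0.1843, 0.0831]
eef_rot: [0.988, -0.157, -0.0, 0.0]
contact_force: [-0.7, -0.4, -0.2]
opening: 0.011
finger_force: 0.4
clock: 14.48
tool_pos: [0.5673, -0.1844, 0.083]
eef_rot: [0.988, -0.157, -0.002, -0.0]
contact_force: [-4.2, 1.2, 2.8]
opening: 0.003
finger_force: 2.8
```

The stop is felt at 4.4 N, right at the predicted spot. Retreat slowly, lift clear, and check.

```bash
python3 -m jog '[[[-0.002,0,0,0,0,0],[-0.003,0,0,0,0,0],[-0.005,0,0,0,0,0],[-0.012,0,0,0,0,0],[-0.02,0,0,0,0,0],[-0.03,0,0,0,0,0],[-0.03,0,-0.02,0,0,0],[0,0,-0.04,0,0,0],[0,0,-0.04,0,0,0],[0,0,-0.04,0,0,0],[0,0,0,0,0,0],[0,0,0,0,0,0]]]'; python3 - <<'E'
from plant import *
from h import *
import pickle
s=snapshot("side")
f=s["frame"][80:320,140:400,::-1]
cv2.imwrite("pics/10.png",cv2.resize(f,None,fx=2.4,fy=2.4))
th=1.75;u=np.array([.951,-.309,0]);v=np.array([.309,.951,0]);h=np.array([.456,-.148,.059])+.12*u
for th in(1.57,1.66,1.75):
  print(th,[((proj(s,h-u*.09*np.cos(th)+[0,0,.09*np.sin(th)]+v*e)-[140,80])*2.4).round(0).tolist() for e in(-.08,.08)])
E
```

```text
clock: 15.98
tool_pos: [0.4713, -0.1532, 0.2228]
eef_rot: [0.988, -0.157, -0.0, 0.0]
contact_force: [0.5, -0.3, 0.3]
opening: 0.006
finger_force: 0.0
1.57 [[288.0, 133.0], [188.0, 216.0]]
1.66 [[279.0, 132.0], [178.0, 215.0]]
1.75 [[270.0, 132.0], [168.0, 214.0]]
```

View pics/10.png

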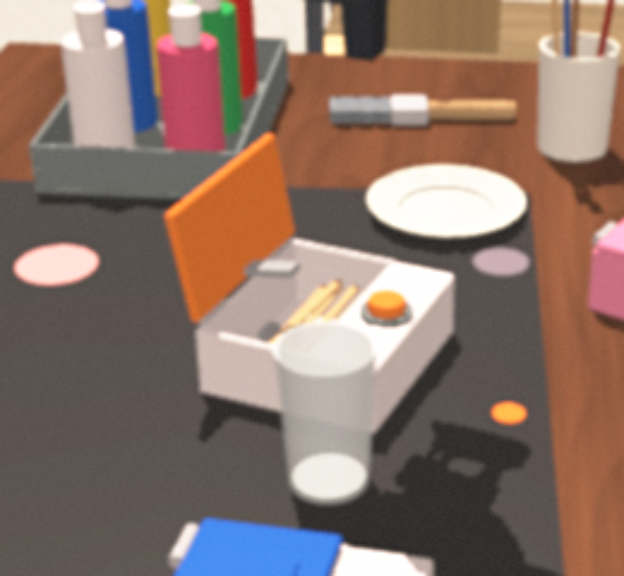

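The lid's top corners are at (272,136) and (168,214), which match 1.75 rad. The beaker is standing, the blue box is shut, and the robot is clear.

```bash
python3 -c "from plant import *; print(finish_job())"
```

```text
the job is handed in; nothing more can be done
None
```

The orange lid popped up, was eased back and stands fully open at its stop; the blue box stayed shut, the beaker was untouched, and the job is handed in at about 16 s.

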